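Prop the splash cover and turn the grill's heat control up to its stop

ROBOT

A 6-joint arm with a two-finger parallel gripper is mounted at the origin on a cart in front of the work surface, level with it; the furniture and walls round the work are solid. World frame = base frame: x ahead of the robot, y to its left, z up, the work surface at z = 0. Lengths are in m, angles in rad, forces in N, time in s.
With the tool pointing down it reaches from about 0.375 to 0.975 m from the base axis. Payload 3.8 kg.
Tool frame: the origin (TCP) lies on the centre line of the jaws, within the pads' length; the fingertips stand 17 mm ahead of it and the grasp point (between the pads) lies 2 mm behind it (bot.tip_extent is the distance from the TCP to the fingertips, in m); z points along the fingers, y is the line along which they close (so a half turn about z gives the same grasp; the last joint's range is limited). The gripper opens to 85 mm and grips with 20 to 120 N. Pads are 22 mm wide; open, the fingers measure 114 mm over their backs; the gripper's body (76 mm by 85 mm) begins 54 mm behind the grasp point. The pads swing forward as they close: fully open they stand 13 mm farther back than shut.
Start: joints at [-1.244, 0.264, 1.604, -0, 1.274, -0.037], TCP at [0.24, -0.631, 0.248] pointing down, gripper open.
Joint ranges: [-2.63, 2.63], [-0.94, 2.18], [0.31, 2.57], [-1.31, 4.45], [0, 2.66], [-2.55, 2.55]. Speed limits (rad/s): [2.57, 2.57, 3.14, 3.14, 3.14, 3.14].

INTERFACE

Orientations are given as a rotation vector (axis times angle).
In Python, from workcell import readout, read_camera, finish_job, bot gives the robot as it stands.
- The arm moves only by the tool jog_arm, never from a script. Its argument "deltas" is one flat list of numbers, 7 for each row, row after row: the shift along the tool's x, y, z in m, then the turn, a rotation vector about the tool's x, y, z in degrees, then the gripper command: -1 is shut, 1 is fully open, values between are in proportion. A call has 1 to 8 rows; each row is the pose to reach, as a shift and turn from the pose commanded when the call began, along the tool's axes at that moment; what a row does not reach only later rows make up. A row lasts 1/10 s, in which the tool goes at most 50 mm and 8.59 degrees, less where a joint would pass 70% of its speed; a pose out of reach is approached as far as the arm can. A call with a gripper value outside its range is refused whole. The fingers move at their own pace and stop on an object; "squeeze" is the grip in N (left out, the last holds). Time passes only in rows, so rows that repeat a pose let the fingers close. It gives the time, the measured TCP pose, the force, the opening and the grip force at its end, in the units of the state.
- readout.read_state(): the state, without advancing time (a new reading comes with each control period).
- read_camera(name): name is "scene" or "top"; returns a dict with "color" (400x640x3 uint8, blue, green, red), "fx", "fy", "cx", "cy" (pixels), "origin" and "attitude" of the camera in the world. Camera axes: x right, y down, z forward; pixel columns grow to the right and rows downward; lengths in m; the calibration is good to about 2 mm. A picture is of the moment at which its call begins. There is no depth.
- finish_job(): hands the job in; it is judged then, once.
The state is a dict: "time": time; "q": joint angles; "joint_vel": joint speeds; "joint_torque": joint torques, N m; "tool_pos": TCP position; "tcp_rot": TCP orientation; "wrist_force": force on the tool from outside, world axes, zero at the start; "torque": the same for the moment, N m; "width": opening from 0.0 (shut) to 1.0 (fully open); "grip_force": force on a finger pad.
Only numpy, scipy, OpenCV 4.12 (cv2) and the standard library are available. Lean on these libraries where they do the work, as an engineer would, in place of code of your own. Each camera call takes 0.05 s, during which the arm holds its last target. There are 200 camera calls.

TASK

The grill's heat control sits under a metal splash cover whose soft-close hinge slowly sinks shut. Swing the cover up past upright by its loop handle, ease the steel prop pin gently down into the socket in front of the cover's side ear, fully home, and let go of it so that the cover is propped open. Only then turn the knob clockwise until you feel it come up against its stop, hold it snug there for a moment without forcing it, let go, and leave the other things on the worktop where they are.

Things in the scene. Friction and masses are not known exactly. Their poses are not given: they have to be found in the camera images.
- unit: heat control: grey box 160 x 240 mm (x, y), its flat deck 40 mm above the worktop, on a black plinth 166 x 246 mm; fixed to the worktop. Origin: centre of the underside; x points from the front (loop handle) to the back (hinge), z up. The knob axis is at (-0.033, 0), the prop socket at (0.062, 0.098), the hinge line at x = 0.075, z = 0.085.
- cover (a joint): angle of the metal splash cover, rad: 0 closed (level), grows as it opens, upright 1.57, stop 2.05. Soft-close: strong damping (1.6 N m s/rad), weak closing torque (0.03 to 0.14 N m): from 1.95 it takes about 18 s to sink to 1.4, so prop it before. Open it at 0.6 rad/s or slower. On the seated pin it rests at about 1.4.
- cover_hinge (a point): point on the hinge line of the cover, middle of its width, 85 mm above the worktop. Axes as the unit's; the cover turns about y, its free edge moving up and back. The cover plate is 104 mm wide, 3 mm thick and reaches 125 mm from the hinge; an ear on its left (+y), 62 mm wide, 24 to 82 mm from the hinge line, is what rests on the pin.
- cover_handle (a point): middle of the loop handle's cross bar: 9 mm round bar along the unit's y, 61 mm clear between its side arms, 170 mm from the hinge line, 40 mm clear gap to the cover plate. Pinch it from above across the bar, fingers first opened to 30 mm; it turns in the pads, so the tool can point down on the whole arc.
- prop_pin: steel prop pin, 140 mm long, standing in its rest at the start: shaft 14 mm diameter with a 5 mm tapered foot, cylindrical head 18 mm diameter from 107 to 140 mm. Origin: centre of the foot's end; z along the pin to the head. 0.08 to 0.17 kg.
- pin_head (a point): point on the pin's axis inside the head, 125 mm above its foot: the height to grip.
- pin_rest: black block 56 x 56 x 30 mm fixed to the worktop, with a 17 mm hole 24 mm deep in which the pin stands. Origin: centre of the underside.
- socket (a point): centre of the mouth of the prop socket in the deck, 40 mm above the worktop: round hole 15 mm diameter, 2 mm chamfer, 30 mm deep, 13 mm in front of the hinge line, 98 mm to the unit's left (+y). With the pin home its foot is 10 mm above the worktop and its head ends 110 mm above the deck, in front of the cover's ear.
- knob_grip (a point): point on the knob's axis, 64 mm above the worktop. Black disc 42 mm diameter (top at 50 mm) with a grip bar across it, 42 mm long, 10 mm thick, from 49 to 76 mm above the worktop. The point's x axis runs along the bar to the pointer end (white line), z up. Starts with x at -1.17 to -0.07 rad from the unit's x (negative: clockwise from above).
- knob_pointer (a point): pointer end of the knob's bar, 20 mm from the axis.
- knob_axis (a point): fixed point of the unit on the knob's axis, 64 mm above the worktop; axes as the unit's.
- knob (a joint): twist, rad, between knob and spindle: torsion spring 0.4 N m/rad, positive when driven clockwise. About 0.08 while the spindle turns (friction 0.03 N m); rises at the stop: 0.15 to 0.6 is snug, over 0.6 (0.24 N m) is damage. The stop comes after 0.7 to 1.2 rad of clockwise turning, pointer to the unit's -y within 0.3 rad; it differs each time and must be felt.
- mug: cream mug, 116 mm over its handle, 101 mm tall; bystander
- pet_bottle: clear plastic bottle, 76 mm diameter, 315 mm tall; bystander
- spice_jar: spice jar with a red lid, 45 mm diameter, 106 mm tall; bystander
- flat_tin: flat food tin, 87 mm diameter, 40 mm tall, beside the pin rest; bystander
- matchbox: matchbox 36 x 53 x 15 mm, lying beside the heat control; bystander
- garlic: garlic bulb, 60 mm; bystander

How it is judged:
By the outcome, as a careful person would: the job done as asked, in the order asked, and still so for the second after the job is handed in, with the robot touching nothing.
It also fails if it takes over 72 s, if anything falls off the work surface, if the arm or the gripper's body presses on something with over 40 N, if the wrist force passes 120 N, or if a joint passes its speed limit or range.

## Working session

There is one attempt and no reset: what is moved stays moved. The work goes in short steps, Python scripts to look and compute and a tool call to move; the robot and the scene stay as the last step left them, time stands still between calls to the robot, and variables do not carry over. Pictures are saved under pics/ and viewed, at most 10 in all, crops included, and the job is handed in when it is done.

Besides the shell and the picture viewer there is one more tool, called after "Emit:" as name(argument=value, ...), one argument or row to a line, values as JSON. jog_arm: Moves the arm, as the interface text tells. Its arguments: {"type":"object","properties":{"deltas":{"type":"array"},"squeeze":{"type":"number"}},"required":["deltas"]}

```bash
mkdir -p pics; ls
python3 - <<'E'
from workcell import readout, read_camera, bot
import cv2
s=readout.read_state(); print(s)
for n in("scene","top"):
    c=read_camera(n); cv2.imwrite(f"pics/{n}0.png",c["color"]); print(n,{k:v for k,v in c.items() if k!="color"})
E
```

```text
pics
{'time': 0.0, 'q': array([-1.24389088e+00,  2.64788858e-01,  1.60543117e+00,  9.02896030e-06,
        1.27368764e+00, -3.68954488e-02]), 'joint_vel': array([-0.00026605,  0.00159296,  0.00125473,  0.00159675,  0.00052719,
       -0.00106769]), 'joint_torque': array([-1.26286468e-03, -5.15125036e+01, -3.67310143e+01,  8.63225932e-05,
        1.31037663e-02, -1.43683231e-06]), 'tool_pos': array([ 0.2399578 , -0.63014063,  0.24690705]), 'tcp_rot': array([-3.08750821e+00, -5.67892235e-01,  5.11664294e-04]), 'wrist_force': array([ 0.6300342 ,  0.07351846, -0.40811707]), 'torque': array([-0.04095985,  0.0195187 , -0.00775986]), 'grip_force': 0.0, 'width': 1.0048031058850535}
scene {'fx': 400.57458738473684, 'fy': 400.57458738473684, 'cx': 312.4899245658315, 'cy': 197.06250301691261, 'origin': array([ 0.07610213, -0.99394008,  0.70765857]), 'attitude': array([-2.04615351,  0.53957836, -0.28079415])}
top {'fx': 430.10352098655665, 'fy': 430.10352098655665, 'cx': 318.0172429662852, 'cy': 202.50334998176544, 'origin': array([ 0.34419661, -0.07062652,  1.44565743]), 'attitude': array([-2.16970218,  2.11545751, -0.16303075])}
```

View pics/scene0.png

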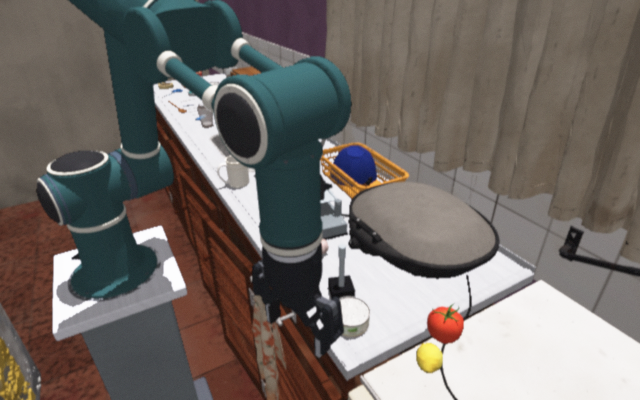

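View pics/top0.png

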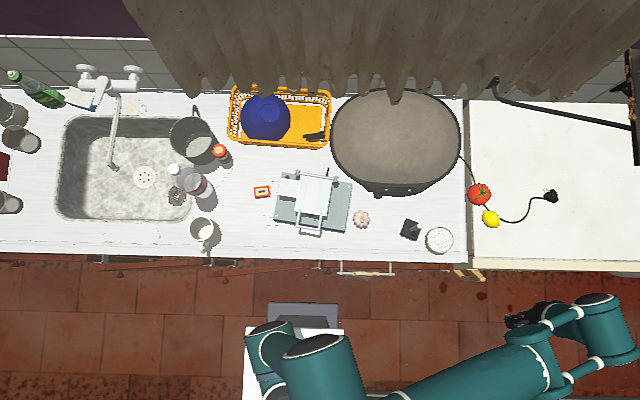

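The scene view shows the pin in its rest at about (341,268), with the arm hiding most of the unit. In the top view the unit is at (313,203) with its handle at (308,233), the pin rest at (410,230), the tin at (439,240), the garlic at (361,219) and the matchbox at (262,192).

```bash
cat > h.py <<'E'
import numpy as np, cv2
from scipy.spatial.transform import Rotation as R
from workcell import readout, read_camera
def ray(c,px):
    d=np.array([(px[0]-c["cx"])/c["fx"],(px[1]-c["cy"])/c["fy"],1.])
    return np.array(c["origin"]),R.from_rotvec(c["attitude"]).apply(d)
def onz(c,px,z):
    o,d=ray(c,px); return o+d*(z-o[2])/d[2]
def proj(c,P):
    p=R.from_rotvec(c["attitude"]).inv().apply(np.atleast_2d(P)-c["origin"])
    return np.c_[c["fx"]*p[:,0]/p[:,2]+c["cx"],c["fy"]*p[:,1]/p[:,2]+c["cy"]]
def two(c1,p1,c2,p2):
    o1,d1=ray(c1,p1);o2,d2=ray(c2,p2)
    A=np.c_[d1,-d2];t=np.linalg.lstsq(A,o2-o1,rcond=None)[0]
    a,b=o1+t[0]*d1,o2+t[1]*d2
    return (a+b)/2,np.linalg.norm(a-b)
E
python3 - <<'E'
from h import *
c=read_camera("top"); im=c["color"][160:265,245:460]
cv2.imwrite("pics/topz.png",cv2.resize(im,(796,389),interpolation=cv2.INTER_CUBIC)); print(796/215)
for p in [(313,203),(410,230)]: print(onz(c,p,0.04))
E
```

```text
3.702325581395349
[ 0.5567995 -0.0518132  0.04     ]
[ 0.47547506 -0.37185002  0.04      ]
```

View pics/topz.png

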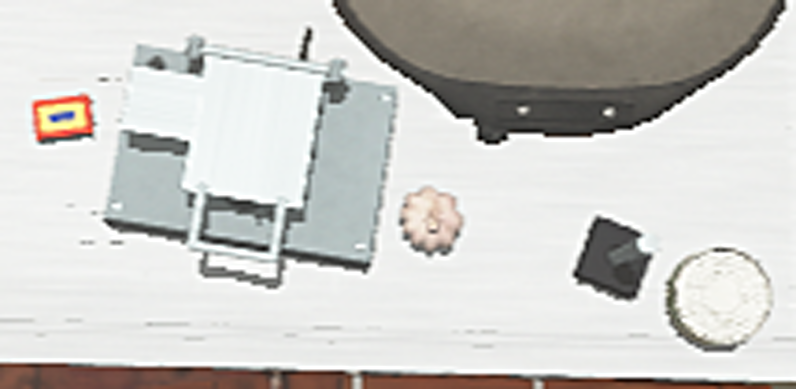

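The crop shows the deck corners at about (108,218), (369,265), (397,86) and (136,46). The cover plate and ear are light coloured, the loop bar runs from (192,245) to (278,257), and the pin head is at (649,245) over the rest at (612,257).

Run:
```python
from h import *
c=read_camera("top"); s=read_camera("scene")
k=796/215
z2p=lambda x,y:((x+.5)/k-.5+245,(y+.5)/k-.5+160)
# deck corners
W=np.array([onz(c,z2p(*p),0.04)[:2] for p in [(108,216),(369,262),(397,86),(136,46)]])
L=np.array([[-.08,.12],[-.08,-.12],[.08,-.12],[.08,.12]])
# rigid fit
mW,mL=W.mean(0),L.mean(0); H=(L-mL).T@(W-mW); th=np.arctan2(H[0,1]-H[1,0],H[0,0]+H[1,1])
Rm=np.array([[np.cos(th),-np.sin(th)],[np.sin(th),np.cos(th)]]); t=mW-Rm@mL
print("unit",t,th,np.degrees(th)); print((W-(L@Rm.T+t))*1000)
U=lambda x,y,z:np.r_[Rm@[x,y]+t,z]
print("hinge",U(.075,0,.085),"handle",U(-.095,0,.085),"socket",U(.062,.098,.04),"knob",U(-.033,0,.064))
print("bar px pred",proj(c,[U(-.095,.03,.085),U(-.095,-.03,.085)]), "seen",z2p(194,246),z2p(277,258))
# pin: mask in both
img=c["color"]; g=cv2.cvtColor(img,cv2.COLOR_BGR2GRAY)
print("head top top-cam",onz(c,z2p(649,244),.14), "rest",onz(c,z2p(612,257),.03))
crop=s["color"][225:350,290:400]; cv2.imwrite("pics/pinz.png",cv2.resize(crop,None,fx=5,fy=5,interpolation=cv2.INTER_NEAREST)[:600])
cr=img[210:250,395:460]
m=((g<75)*255).astype(np.uint8)[215:250,395:425]
n,l,st,ce=cv2.connectedComponentsWithStats(m); print(st,ce+[395,215])
```

```text
unit [ 0.5647431  -0.05093996] -0.13714879579259473 -7.85804716421726
[[ 1.83925075 -3.22718935]
 [-0.38345142  2.17036193]
 [ 0.30436491  1.39096084]
 [-1.76016423 -0.33413343]]
hinge [ 0.63903884 -0.06119391  0.085     ] handle [ 0.47063517 -0.03795163  0.085     ] socket [0.6395594  0.03766321 0.04      ] knob [ 0.53205298 -0.04642823  0.064     ]
bar px pred [[298.443728   226.08915586]
 [317.10181104 229.14158591]] seen (297.03454773869345, 226.07977386934675) (319.4528894472362, 229.3209798994975)
head top top-cam [ 0.48052802 -0.38078608  0.14      ] rest [ 0.47954311 -0.37380599  0.03      ]
[[  0   0  30  35 916]
 [  5   4  21  22 134]] [[409.37772926 232.24235808]
 [410.3358209  230.34328358]]
```

View pics/pinz.png

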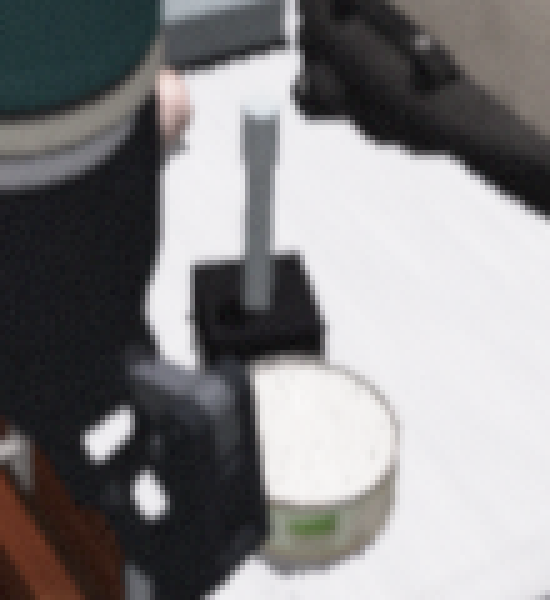

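The crop shows the pin upright in the rest: head top centre at crop (261,108), shaft entering at (258,305). The tin is just in front of it.

```bash
cat >> h.py <<'E'
def down(deg):
    a=np.radians(deg); return R.from_matrix(np.c_[[np.cos(a),np.sin(a),0],[np.sin(a),-np.cos(a),0],[0,0,-1]])
def delta(P,deg,pos=None,rot=None):
    s=readout.read_state(); p=s["tool_pos"] if pos is None else np.array(pos)
    r=R.from_rotvec(s["tcp_rot"]) if rot is None else rot
    return np.r_[r.inv().apply(np.array(P)-p)*1000,(r.inv()*down(deg)).as_rotvec(degrees=True)].round(1)
E
python3 - <<'E'
from h import *
c=read_camera("top"); s=read_camera("scene"); k=796/215
z2p=lambda x,y:((x+.5)/k-.5+245,(y+.5)/k-.5+160)
ps=(290+261/5-.4,225+110/5-.4)
print("head",two(c,z2p(649,245),s,ps), "scene on .146",onz(s,ps,.146),"top on .146",onz(c,z2p(649,245),.146))
ps=(290+261/5-.4,225+135/5-.4); print("scene axis on z.131",onz(s,ps,.131))
print("shaft entry",onz(s,(290+258/5-.4,225+305/5-.4),.03))
print(delta([.4706,-.038,.18],82.1))
E
```

```text
head (array([ 0.47900008, -0.37987345,  0.14298093]), np.float64(0.0008602940540074318)) scene on .146 [ 0.47640636 -0.38306958  0.146     ] top on .146 [ 0.47907897 -0.37935203  0.146     ]
scene axis on z.131 [ 0.47705321 -0.38252722  0.131     ]
shaft entry [ 0.4753824  -0.38564453  0.03      ]
[ 426.3 -471.8   68.2   -0.    -0.   -61.3]
```

Emit:
jog_arm(
  deltas=[0.426,-0.472,0.068,0,0,-61.3,-0.28,0.426,-0.472,0.068,0,0,-61.3,-0.28,0.426,-0.472,0.068,0,0,-61.3,-0.28,0.426,-0.472,0.068,0,0,-61.3,-0.28,0.426,-0.472,0.068,0,0,-61.3,-0.28,0.426,-0.472,0.068,0,0,-61.3,-0.28,0.426,-0.472,0.068,0,0,-61.3,-0.28,0.426,-0.472,0.068,0,0,-61.3,-0.28],
  squeeze=40,
)

```text
time: 1.15
tool_pos: [0.3845, -0.2583, 0.2059]
tcp_rot: [2.364, 2.067, 0.001]
wrist_force: [1.3, 0.8, 0.1]
width: 0.36
grip_force: 0.0
```

Run:
```python
from h import *
print(delta([.4706,-.038,.18],82.1))
c=read_camera("top"); s=read_camera("scene")
cv2.imwrite("pics/t1.png",cv2.resize(c["color"][160:260,250:410],(800,500),interpolation=cv2.INTER_CUBIC))
cv2.imwrite("pics/s1.png",s["color"])
```

```text
[2.298e+02 5.580e+01 2.590e+01 1.000e-01 0.000e+00 2.000e-01]
```

Emit:
jog_arm(
  deltas=[0.05,0.012,0.006,0,0,0,-0.28,0.1,0.024,0.012,0,0,0,-0.28,0.15,0.036,0.018,0,0,0,-0.28,0.19,0.046,0.022,0,0,0,-0.28,0.21,0.05,0.025,0,0,0,-0.28,0.21,0.05,0.025,0,0,0,-0.28,0.21,0.05,0.025,0,0,0,-0.28],
)

```text
time: 1.95
tool_pos: [0.4625, -0.0594, 0.1808]
tcp_rot: [2.367, 2.065, -0.001]
wrist_force: [-0.4, 0.1, -0.6]
width: 0.356
grip_force: 0.0
```

Run:
```python
from h import *
print(delta([.4706,-.038,.083],82.1), readout.read_state()["tool_pos"])
c=read_camera("top"); s=read_camera("scene")
a=cv2.resize(c["color"][175:250,265:372],(640,449),interpolation=cv2.INTER_CUBIC)
b=cv2.resize(s["color"][120:330,200:400],(600,630))[:449]
cv2.imwrite("pics/t2.png",a);cv2.imwrite("pics/s2.png",s["color"])
```

```text
[22.4  5.2 97.8 -0.   0.   0.1] [ 0.46247926 -0.05939143  0.18084755]
```

Emit:
jog_arm(
  deltas=[0.022,0.005,0.02,0,0,0,-0.28,0.022,0.005,0.045,0,0,0,-0.28,0.022,0.005,0.07,0,0,0,-0.28,0.022,0.005,0.09,0,0,0,-0.28,0.022,0.005,0.098,0,0,0,-0.28,0.022,0.005,0.098,0,0,0,-1,0.022,0.005,0.098,0,0,0,-1,0.022,0.005,0.098,0,0,0,-1],
  squeeze=30,
)

```text
time: 2.85
tool_pos: [0.47, -0.0385, 0.0834]
tcp_rot: [2.369, 2.064, -0.002]
wrist_force: [-2.9, -2.9, -0.7]
width: 0.091
grip_force: 29.2
```

Run:
```python
from h import *
st=readout.read_state(); print(st["tool_pos"],st["width"]*85,st["grip_force"],st["wrist_force"])
r=R.from_rotvec(st["tcp_rot"])
c=read_camera("scene"); cv2.imwrite("pics/s3.png",cv2.resize(c["color"][150:330,220:400],(800,800))[:600])
# arc rows in tool frame (mm) about the hinge, starting from a0=0
th=np.radians(-7.86); u=np.array([np.cos(th),np.sin(th),0]); 
p=lambda a:.17*(-np.cos(a)*u+np.array([0,0,np.sin(a)]))
for k in range(5):
    print(k,[tuple((r.inv().apply(p(.4*k+.05*i)-p(.4*k))*1000).round(1)) for i in range(1,9)])
```

```text
[ 0.46996607 -0.03850648  0.08342495] 7.748777220889305 29.18798178434372 [-2.9281796  -2.89100651 -0.66560396]
0 [(np.float64(-0.0), np.float64(0.2), np.float64(-8.5)), (np.float64(-0.0), np.float64(0.8), np.float64(-17.0)), (np.float64(-0.0), np.float64(1.9), np.float64(-25.4)), (np.float64(-0.0), np.float64(3.4), np.float64(-33.8)), (np.float64(-0.0), np.float64(5.3), np.float64(-42.1)), (np.float64(-0.0), np.float64(7.6), np.float64(-50.2)), (np.float64(-0.1), np.float64(10.3), np.float64(-58.3)), (np.float64(-0.1), np.float64(13.4), np.float64(-66.2))]
1 [(np.float64(-0.0), np.float64(3.5), np.float64(-7.7)), (np.float64(-0.0), np.float64(7.4), np.float64(-15.3)), (np.float64(-0.0), np.float64(11.6), np.float64(-22.7)), (np.float64(-0.0), np.float64(16.3), np.float64(-29.8)), (np.float64(-0.0), np.float64(21.2), np.float64(-36.7)), (np.float64(-0.0), np.float64(26.5), np.float64(-43.3)), (np.float64(-0.0), np.float64(32.2), np.float64(-49.7)), (np.float64(-0.0), np.float64(38.1), np.float64(-55.8))]
2 [(np.float64(-0.0), np.float64(6.2), np.float64(-5.8)), (np.float64(-0.0), np.
[... 564 characters left out ...]
, np.float64(32.7), np.float64(-9.1)), (np.float64(-0.0), np.float64(41.1), np.float64(-10.3)), (np.float64(-0.0), np.float64(49.6), np.float64(-11.2)), (np.float64(0.0), np.float64(58.1), np.float64(-11.6)), (np.float64(0.0), np.float64(66.6), np.float64(-11.5))]
4 [(np.float64(0.0), np.float64(8.5), np.float64(0.5)), (np.float64(0.0), np.float64(16.9), np.float64(1.3)), (np.float64(0.0), np.float64(25.3), np.float64(2.6)), (np.float64(0.0), np.float64(33.7), np.float64(4.4)), (np.float64(0.0), np.float64(41.9), np.float64(6.5)), (np.float64(0.0), np.float64(50.0), np.float64(9.0)), (np.float64(0.0), np.float64(58.0), np.float64(12.0)), (np.float64(0.0), np.float64(65.8), np.float64(15.3))]
```

Emit:
jog_arm(
  deltas=[0,0,-0.0085,0,0,0,-1,0,0.001,-0.017,0,0,0,-1,0,0.002,-0.0255,0,0,0,-1,0,0.0035,-0.034,0,0,0,-1,0,0.0055,-0.042,0,0,0,-1,0,0.0075,-0.05,0,0,0,-1,0,0.0105,-0.0585,0,0,0,-1,0,0.0135,-0.066,0,0,0,-1],
  squeeze=40,
)

```text
time: 3.7
tool_pos: [0.4822, -0.0402, 0.1488]
tcp_rot: [-2.367, -2.064, 0.005]
wrist_force: [-2.9, -4.3, -5.8]
width: 0.089
grip_force: 38.8
```

Emit:
jog_arm(
  deltas=[0,0.0035,-0.0075,0,0,0,-1,0,0.0075,-0.0155,0,0,0,-1,0,0.0115,-0.0225,0,0,0,-1,0,0.0165,-0.03,0,0,0,-1,0,0.021,-0.0365,0,0,0,-1,0,0.0265,-0.0435,0,0,0,-1,0,0.032,-0.0495,0,0,0,-1,0,0.038,-0.056,0,0,0,-1],
)

```text
time: 4.5
tool_pos: [0.5171, -0.0452, 0.2046]
tcp_rot: [-2.363, -2.061, 0.013]
wrist_force: [-12.3, -4.4, 1.6]
width: 0.086
grip_force: 38.9
```

Emit:
jog_arm(
  deltas=[0,0.006,-0.006,0,0,0,-1,0,0.013,-0.011,0,0,0,-1,0,0.0195,-0.0165,0,0,0,-1,0,0.0265,-0.021,0,0,0,-1,0,0.034,-0.0255,0,0,0,-1,0,0.0415,-0.0295,0,0,0,-1,0,0.049,-0.0335,0,0,0,-1,0,0.057,-0.0365,0,0,0,-1],
)

```text
time: 5.3
tool_pos: [0.5758, -0.0535, 0.2452]
tcp_rot: [-2.368, -2.064, 0.006]
wrist_force: [-15.1, -3.6, 13.8]
width: 0.083
grip_force: 40.8
```

Emit:
jog_arm(
  deltas=[0,0.008,-0.003,0,0,0,-1,0,0.016,-0.0055,0,0,0,-1,0,0.0245,-0.0075,0,0,0,-1,0,0.0325,-0.009,0,0,0,-1,0,0.041,-0.0105,0,0,0,-1,0,0.0495,-0.011,0,0,0,-1,0,0.058,-0.0115,0,0,0,-1,0,0.0665,-0.0115,0,0,0,-1],
)

```text
time: 6.1
tool_pos: [0.6433, -0.0632, 0.2562]
tcp_rot: [2.367, 2.062, -0.003]
wrist_force: [-6.3, -6.1, 6.0]
width: 0.085
grip_force: 41.1
```

Run:
```python
from h import *
st=readout.read_state(); print(st["tool_pos"],st["width"]*85,st["grip_force"],st["wrist_force"])
th=np.radians(-7.86);d=st["tool_pos"]-[.639,-.0612,.085]; u=d[0]*np.cos(th)+d[1]*np.sin(th);print(u,np.hypot(u,d[2]),np.arctan2(d[2],-u))
```

```text
[ 0.64334145 -0.0631909   0.25617231] 7.246565739562594 41.069254875183105 [-6.32654021 -6.06767428  6.0306361 ]
0.004572924229123084 0.17123338089555817 1.597505301106777
```

Emit:
jog_arm(
  deltas=[0,0.0085,0.0005,0,0,0,-1,0,0.017,0.0015,0,0,0,-1,0,0.0255,0.0025,0,0,0,-1,0,0.0335,0.0045,0,0,0,-1,0,0.042,0.0065,0,0,0,-1,0,0.05,0.009,0,0,0,-1,0,0.058,0.012,0,0,0,-1,0,0.063,0.0143,0,0,0,-1],
)

```text
time: 6.9
tool_pos: [0.7065, -0.0717, 0.2412]
tcp_rot: [2.367, 2.062, -0.001]
wrist_force: [-5.1, -4.1, 3.0]
width: 0.091
grip_force: 41.3
```

Run:
```python
from h import *
st=readout.read_state(); print(st["tool_pos"],st["width"]*85,st["grip_force"],st["wrist_force"])
th=np.radians(-7.86);d=st["tool_pos"]-[.639,-.0612,.085]; u=d[0]*np.cos(th)+d[1]*np.sin(th);print(u,np.hypot(u,d[2]),np.arctan2(d[2],-u))
c=read_camera("scene"); cv2.imwrite("pics/s4.png",cv2.resize(c["color"][130:330,220:420],(600,600)))
P=[.479,-.380,.22]; print(delta(P,-7.86));
```

```text
[ 0.70648948 -0.07167918  0.24119844] 7.719535341659786 41.305586099624634 [-5.13013103 -4.14308226  3.03538648]
0.0682884871605004 0.17047366107895123 1.98294703974921
[-3.365e+02 -1.839e+02  2.080e+01  2.000e-01 -0.000e+00  9.000e+01]
```

View pics/s4.png

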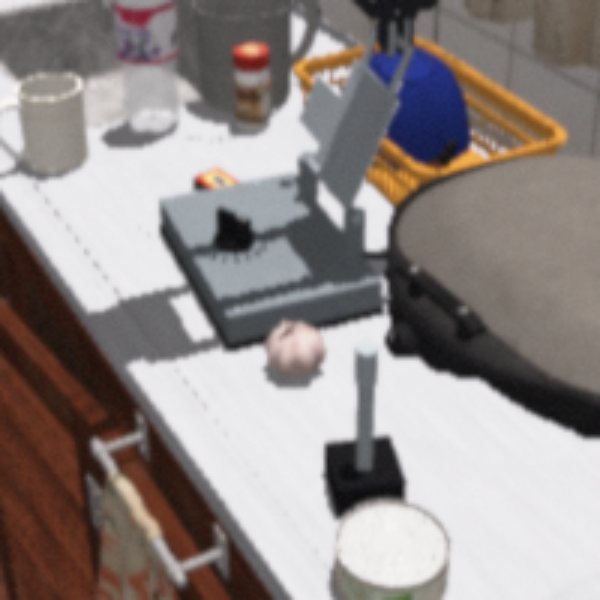

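The cover is held open at about 1.98 rad. The knob is at crop (233,232), the pin at (367,350)–(365,465), and the socket side sits behind the cover base near (290,180). I release and go up.

Emit:
jog_arm(
  deltas=[0,0,0,0,0,0,-0.3,0,0,0,0,0,0,-0.2,0,0,0,0,0,0,-0.2,0,0,-0.03,0,0,0,-0.2,0,0,-0.065,0,0,0,-0.2,-0.04,-0.02,-0.07,0,0,8,0,-0.08,-0.04,-0.065,0,0,16,0,-0.125,-0.065,-0.055,0,0,24,0],
)

```text
time: 7.75
tool_pos: [0.6267, -0.1836, 0.2961]
tcp_rot: [2.746, 1.52, 0.006]
wrist_force: [0.6, -1.1, -0.8]
width: 0.498
grip_force: 0.0
```

Run:
```python
from h import *
st=readout.read_state(); print(st["tool_pos"],st["width"]*85,st["wrist_force"])
print(delta([.479,-.380,.22],-7.86));
```

```text
[ 0.62673494 -0.18360988  0.29608338] 42.324377019411685 [ 0.55589676 -1.13893537 -0.76541247]
[-2.45e+02 -2.13e+01  7.56e+01  2.00e-01 -2.00e-01  6.58e+01]
```

Emit:
jog_arm(
  deltas=[-0.045,-0.004,0.01,0,0,8.3,0.1,-0.09,-0.008,0.025,0,0,16.5,0.1,-0.135,-0.012,0.04,0,0,24.8,0.1,-0.175,-0.016,0.055,0,0,33,0.1,-0.21,-0.02,0.07,0,0,41,0.1,-0.225,-0.021,0.075,0,0,49.5,0.1,-0.235,-0.021,0.075,0,0,57.5,0.1,-0.235,-0.021,0.075,0,0,65.5,0.1],
)

```text
time: 8.55
tool_pos: [0.4834, -0.3728, 0.2188]
tcp_rot: [-3.134, 0.213, -0.0]
wrist_force: [-0.1, -0.3, 0.5]
width: 0.554
grip_force: 0.0
```

Run:
```python
from h import *
st=readout.read_state(); print(st["tool_pos"],st["width"]*85,st["joint_vel"].round(2))
print(delta([.4785,-.3805,.129],-7.86)); 
c=read_camera("top"); cv2.imwrite("pics/t5.png",cv2.resize(c["color"][150:260,250:430],(792,484),interpolation=cv2.INTER_CUBIC))
s=read_camera("scene"); cv2.imwrite("pics/s5.png",cv2.resize(s["color"][120:320,220:420],(600,600)))
```

```text
[ 0.4833517  -0.3728066   0.21884525] 47.06768544101873 [ 0.02 -0.01 -0.01  0.01  0.    1.4 ]
[-3.8  8.3 89.8 -0.  -0.   0.1]
```

View pics/t5.png

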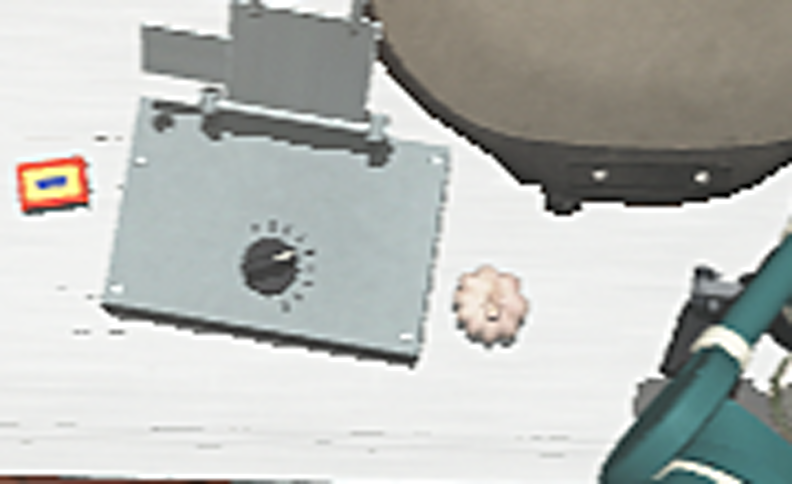

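The cover is up and back. The socket is the dark spot at crop (163,122), the knob disc at (269,266), and its white pointer runs to (295,252). I descend on the pin and re-measure the unit.

Emit:
jog_arm(
  deltas=[-0.005,0.008,0.02,0,0,0,0.1,-0.005,0.008,0.045,0,0,0,0.1,-0.005,0.008,0.07,0,0,0,0.1,-0.005,0.008,0.085,0,0,0,0.1,-0.005,0.008,0.09,0,0,0,0.1,-0.005,0.008,0.09,0,0,0,-1,-0.005,0.008,0.09,0,0,0,-1,-0.005,0.008,0.09,0,0,0,-1],
  squeeze=30,
)

```text
time: 9.45
tool_pos: [0.4791, -0.3797, 0.1303]
tcp_rot: [3.134, -0.201, 0.003]
wrist_force: [-0.1, 0.0, -1.3]
width: 0.199
grip_force: 30.0
```

Run:
```python
from h import *
st=readout.read_state(); print(st["tool_pos"],st["width"]*85,st["grip_force"],st["wrist_force"])
c=read_camera("top"); s=read_camera("scene")
z2p=lambda x,y:((x+.5)/4.4-.5+250,(y+.5)/4.4-.5+150)
W=np.array([onz(c,z2p(*p),0.04)[:2] for p in [(105,301),(416,354),(449,148),(141,98)]])
L=np.array([[-.08,.12],[-.08,-.12],[.08,-.12],[.08,.12]])
mW=W.mean(0); H=L.T@(W-mW); th=np.arctan2(H[0,1]-H[1,0],H[0,0]+H[1,1])
Rm=np.array([[np.cos(th),-np.sin(th)],[np.sin(th),np.cos(th)]])
print("unit",mW,np.degrees(th)); print(((W-(L@Rm.T+mW))*1000).round(1))
U=lambda x,y,z:np.r_[Rm@[x,y]+mW,z]
print("socket",U(.062,.098,.04),"knob",U(-.033,0,.064))
print("socket seen",onz(c,z2p(163,122),.04),"knob disc",onz(c,z2p(269,266),.05))
np.set_printoptions(suppress=True)
print("scene px socket/knob top",proj(s,[U(.062,.098,.04),U(-.033,0,.064)]).round(1))
g=cv2.cvtColor(c["color"],cv2.COLOR_BGR2GRAY)
print(g[173:182,281:293]); 
cv2.imwrite("pics/s6.png",np.hstack([cv2.resize(s["color"][140:250,250:360],(440,440),interpolation=cv2.INTER_CUBIC),cv2.resize(s["color"][235:305,305:360],(345,440),interpolation=cv2.INTER_CUBIC)]))
```

```text
[ 0.47906785 -0.37967482  0.1303278 ] 16.949618372392464 30.003281235694885 [-0.1390027   0.02444385 -1.29645227]
unit [ 0.56479075 -0.05062002] -8.041056252820287
[[ 1.2 -2.7]
 [ 1.   2. ]
 [-0.7  1.9]
 [-1.5 -1.3]]
socket [0.63988967 0.03774373 0.04      ] knob [ 0.5321152  -0.04600389  0.064     ]
socket seen [0.64108844 0.03834097 0.04      ] knob disc [ 0.53170489 -0.04521356  0.05      ]
scene px socket/knob top [[315.1 190.5]
 [297.7 204.1]]
[[216 179 189 147  74  79  79  75 102 124 153 210]
 [218 185 194 151  80  89  92  92  90  86  82  79]
 [206 184 192 202 198 156 120 115  98  86  83  80]
 [190 185 191 177 134  93  87 115 177 211 204 202]
 [179 186 184 154 100  77  84  75 130 185 191 189]
 [183 188 192 157  92  89  92  82 138 187 189 188]
 [180 185 191 187 137  79 157 196 180 187 190 187]
 [182 183 188 193 187 176 181 184 186 188 188 188]
 [183 185 186 189 188 190 190 190 189 187 187 188]]
```

View pics/s6.png

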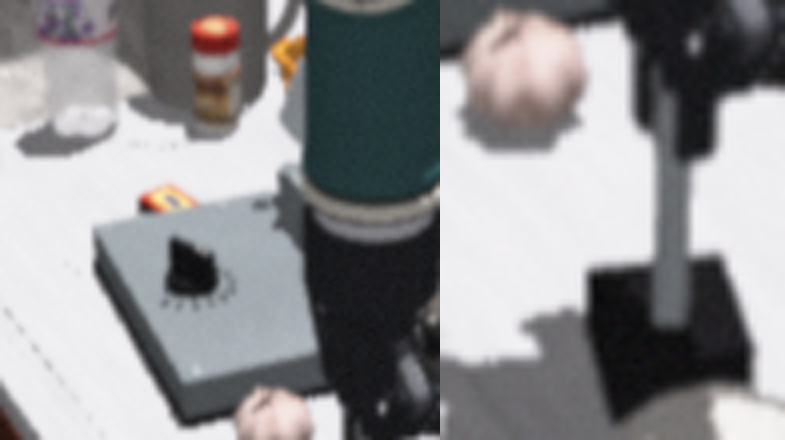

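The picture shows the pin held by the fingers, standing straight in the rest. The socket is at crop (262,205), i.e. scene pixel (315.4,191.2), which agrees with the predicted (315.1,190.5). I lift straight up and then carry it across.

Emit:
jog_arm(
  deltas=[0,0,-0.006,0,0,0,-1,0,0,-0.018,0,0,0,-1,0,0,-0.035,0,0,0,-1,0,0,-0.06,0,0,0,-1,0,0,-0.09,0,0,0,-1,0,0,-0.11,0,0,0,-1,0,0,-0.112,0,0,0,-1],
  squeeze=45,
)

```text
time: 10.25
tool_pos: [0.48, -0.3807, 0.246]
tcp_rot: [3.13, -0.201, 0.01]
wrist_force: [0.6, -1.1, -1.4]
width: 0.195
grip_force: 43.9
```

Run:
```python
from h import *
st=readout.read_state(); print(st["tool_pos"],st["width"]*85,st["grip_force"],st["wrist_force"])
print(delta([.630,.036,.25],-7.95), delta([.6405,.038,.22],-7.95))
```

```text
[ 0.47997399 -0.38069183  0.24603189] 16.564545345722916 43.92527997493744 [ 0.55534883 -1.13325872 -1.43965816]
[ 9.550e+01 -4.324e+02 -5.300e+00  3.000e-01 -4.000e-01  6.000e-01] [ 1.055e+02 -4.359e+02  2.480e+01  3.000e-01 -4.000e-01  6.000e-01]
```

Emit:
jog_arm(
  deltas=[0.006,-0.028,0,0,0,0,-1,0.016,-0.075,0,0,0,0,-1,0.027,-0.122,0,0,0,0,-1,0.037,-0.17,0,0,0,0,-1,0.048,-0.218,0,0,0,0,-1,0.058,-0.265,0,0,0,0,-1,0.069,-0.312,0,0,0,0,-1,0.077,-0.35,0,0,0,0,-1],
)

```text
time: 11.05
tool_pos: [0.5993, -0.0392, 0.24]
tcp_rot: [-3.135, 0.2, 0.002]
wrist_force: [0.2, -0.9, -1.3]
width: 0.193
grip_force: 44.2
```

Emit:
jog_arm(
  deltas=[0.007,-0.03,0,0,0,0,-1,0.012,-0.055,0.002,0,0,0,-1,0.016,-0.072,0.01,0,0,0,-1,0.018,-0.08,0.025,0,0,0,-1,0.018,-0.082,0.035,0,0,0,-1,0.018,-0.082,0.035,0,0,0,-1],
)

```text
time: 11.65
tool_pos: [0.6254, 0.0364, 0.2021]
tcp_rot: [3.134, -0.202, -0.01]
wrist_force: [0.0, -0.1, -2.5]
width: 0.193
grip_force: 44.2
```

Run:
```python
from h import *
np.set_printoptions(suppress=True)
st=readout.read_state(); print(st["tool_pos"],R.from_rotvec(st["tcp_rot"]).as_matrix().round(4),st["width"]*85,st["wrist_force"])
print(delta([.6405,.038,.18],-7.95))
s=read_camera("scene"); t=read_camera("top")
r=R.from_rotvec(st["tcp_rot"]); z=r.apply([0,0,1]); ax=[st["tool_pos"]+z*d for d in (.03,.06,.09,.1243)]
print("pred axis scene",proj(s,ax).round(1)); print("pred top",proj(t,ax).round(1))
cv2.imwrite("pics/s7.png",np.hstack([cv2.resize(s["color"][120:220,280:360],(480,600),interpolation=cv2.INTER_CUBIC)]))
```

```text
[0.62539117 0.03641808 0.202064  ] [[ 0.9917 -0.1283 -0.0065]
 [-0.1283 -0.9917 -0.0006]
 [-0.0064  0.0015 -1.    ]] 16.381102469053978 [ 0.00426516 -0.1107549  -2.49768632]
[14.9 -3.5 22.   0.1  0.4  0.6]
pred axis scene [[310.6 155.8]
 [310.7 164.3]
 [310.9 172.7]
 [311.1 181.9]]
pred top [[284.1 173.4]
 [284.8 175.6]
 [285.5 177.6]
 [286.3 179.9]]
```

View pics/s7.png

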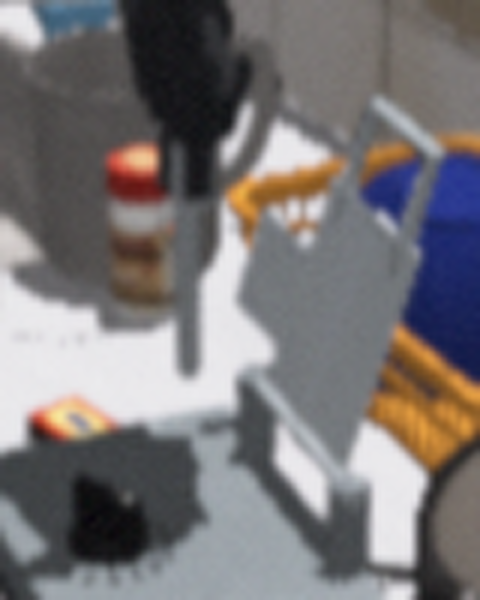

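The pin foot is at crop (189,375), i.e. scene (311.1,182.1), against the predicted (311.1,181.9), so the grip is true. I move over the socket mouth.

Emit:
jog_arm(
  deltas=[0.006,-0.0015,0.005,0,0.2,0.3,-1,0.012,-0.003,0.012,0,0.4,0.6,-1,0.0148,-0.0035,0.019,0,0.4,0.6,-1,0.0148,-0.0035,0.022,0,0.4,0.6,-1,0.0148,-0.0035,0.022,0,0.4,0.6,-1,0.0148,-0.0035,0.022,0,0.4,0.6,-1],
)

```text
time: 12.35
tool_pos: [0.6427, 0.0387, 0.1837]
tcp_rot: [3.133, -0.218, 0.01]
wrist_force: [0.3, 0.2, -2.2]
width: 0.193
grip_force: 44.2
```

Run:
```python
from h import *
np.set_printoptions(suppress=True)
st=readout.read_state(); print(st["tool_pos"],st["width"]*85,st["wrist_force"])
r=R.from_rotvec(st["tcp_rot"]); z=r.apply([0,0,1]); print(z,"foot",st["tool_pos"]+z*.1243)
print(delta([.6403,.038,.134],-7.95))
```

```text
[0.64273837 0.03873049 0.18368697] 16.40818714987064 [ 0.27706378  0.21025668 -2.20518649]
[ 0.00641558 -0.00097312 -0.99997895] foot [0.64353583 0.03860953 0.05938959]
[-2.6  1.1 49.7  0.  -0.4 -0. ]
```

Emit:
jog_arm(
  deltas=[-0.002,0.0008,0.004,0,-0.2,0,-1,-0.002,0.0008,0.008,0,-0.3,0,-1,-0.002,0.0008,0.008,0,-0.3,0,-1,-0.002,0.0008,0.008,0,-0.3,0,-1],
)

```text
time: 12.75
tool_pos: [0.6407, 0.0382, 0.1757]
tcp_rot: [3.134, -0.218, 0.002]
wrist_force: [0.4, -0.6, -1.9]
width: 0.194
grip_force: 44.2
```

Run:
```python
from h import *
np.set_printoptions(suppress=True)
st=readout.read_state(); print(st["tool_pos"],st["joint_vel"].round(3),st["wrist_force"])
r=R.from_rotvec(st["tcp_rot"]); z=r.apply([0,0,1]); print(z,"foot",st["tool_pos"]+z*.1243)
print(delta([.6403,.038,.134],-7.95))
read_camera("scene"); s=read_camera("scene"); t=read_camera("top")
st=readout.read_state(); r=R.from_rotvec(st["tcp_rot"]); z=r.apply([0,0,1]); print(st["tool_pos"],z,"foot",st["tool_pos"]+z*.1243)
cv2.imwrite("pics/s8.png",np.hstack([cv2.resize(s["color"][140:210,280:350],(560,560),interpolation=cv2.INTER_CUBIC)]))
print("pred mouth, foot",proj(s,[[.6403,.038,.04],st["tool_pos"]+z*.1243]))
```

```text
[0.64067308 0.03818237 0.17566509] [-0.001 -0.002 -0.006 -0.001 -0.    -0.001] [ 0.43260392 -0.64448108 -1.86207829]
[ 0.00131691 -0.00024521 -0.9999991 ] foot [0.64083678 0.03815189 0.0513652 ]
[-0.4  0.2 41.7  0.  -0.1 -0. ]
[0.64099706 0.03823482 0.17609094] [ 0.00211243 -0.00018719 -0.99999775] foot [0.64125964 0.03821155 0.05179122]
pred mouth, foot [[315.15009553 190.42548291]
 [315.3095847  187.27653821]]
```

View pics/s8.png

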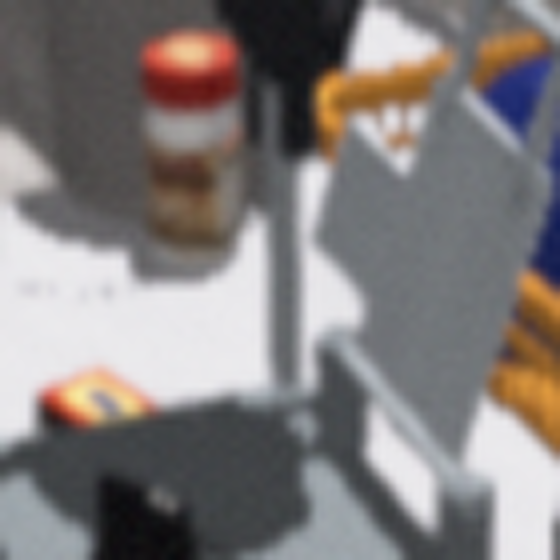

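The pin foot hangs at crop (287,390), just above the socket mouth, and the cover is still well back. I lower gently.

Emit:
jog_arm(
  deltas=[-0.0004,0.0002,0.003,0,-0.1,0,-1,-0.0004,0.0002,0.006,0,-0.1,0,-1,-0.0004,0.0002,0.009,0,-0.1,0,-1,-0.0004,0.0002,0.0115,0,-0.1,0,-1,-0.0004,0.0002,0.0135,0,-0.1,0,-1,-0.0004,0.0002,0.0155,0,-0.1,0,-1,-0.0004,0.0002,0.0175,0,-0.1,0,-1],
)

```text
time: 13.6
tool_pos: [0.6404, 0.0382, 0.1583]
tcp_rot: [-3.134, 0.218, 0.0]
wrist_force: [-1.0, 1.0, -1.6]
width: 0.197
grip_force: 44.2
```

Emit:
jog_arm(
  deltas=[0,0,0.0025,0,0,0,-1,0,0,0.005,0,0,0,-1,0,0,0.0075,0,0,0,-1,0,0,0.01,0,0,0,-1,0,0,0.0125,0,0,0,-1,0,0,0.015,0,0,0,-1,0,0,0.0175,0,0,0,-1],
)

```text
time: 14.3
tool_pos: [0.6404, 0.0381, 0.1407]
tcp_rot: [-3.134, 0.218, 0.0]
wrist_force: [-0.6, 1.2, -0.6]
width: 0.198
grip_force: 44.3
```

Emit:
jog_arm(
  deltas=[0,0,0.002,0,0,0,-1,0,0,0.0035,0,0,0,-1,0,0,0.0045,0,0,0,-1,0,0,0.0055,0,0,0,-1,0,0,0.0065,0,0,0,-1,0,0,0.0065,0,0,0,-1],
)

```text
time: 14.9
tool_pos: [0.6404, 0.0381, 0.1344]
tcp_rot: [-3.134, 0.218, 0.0]
wrist_force: [-2.0, 0.9, -0.7]
width: 0.199
grip_force: 44.3
```

Emit:
jog_arm(
  deltas=[0,0,0.0007,0,0,0,-1,0,0,0.0014,0,0,0,-1,0,0,0.0018,0,0,0,-1,0,0,0.0018,0,0,0,-1],
)

```text
time: 15.3
tool_pos: [0.641, 0.0381, 0.1343]
tcp_rot: [-3.134, 0.218, -0.002]
wrist_force: [-3.5, 1.2, 7.4]
width: 0.193
grip_force: 45.0
```

Emit:
jog_arm(
  deltas=[0,0,0.0005,0,0,0,-0.15,0,0,0.0005,0,0,0,-0.15,0,0,0,0,0,0,-0.15,0,0,-0.01,0,0,0,-0.15,0,0,-0.03,0,0,0,-0.15,0,0,-0.06,0,0,0,-0.15,-0.005,0,-0.095,0,0,0,-0.15,-0.02,0.005,-0.11,0,0,0,-0.15],
)

```text
time: 16.1
tool_pos: [0.6228, 0.0361, 0.2476]
tcp_rot: [-3.133, 0.217, -0.012]
wrist_force: [-0.5, 0.3, 0.5]
width: 0.425
grip_force: 0.0
```

Run:
```python
from h import *
np.set_printoptions(suppress=True)
st=readout.read_state(); print(st["tool_pos"],st["q"].round(2),st["width"]*85,st["wrist_force"])
s=read_camera("scene"); t=read_camera("top")
cv2.imwrite("pics/s9.png",np.hstack([cv2.resize(s["color"][140:220,260:350],(450,400),interpolation=cv2.INTER_CUBIC),cv2.resize(t["color"][195:225,295:325],(330,400)[:1]*1+(400,),interpolation=cv2.INTER_CUBIC)]))
print(delta([.532,-.046,.20],-7.95))
```

```text
[0.62276115 0.03605364 0.24761632] [0.02 0.16 1.73 0.   1.24 1.73] 36.10572899655739 [-0.51933202  0.33946387  0.52739302]
[-77.4  93.3  46.7  -0.1  -0.4  -0. ]
```

View pics/s9.png

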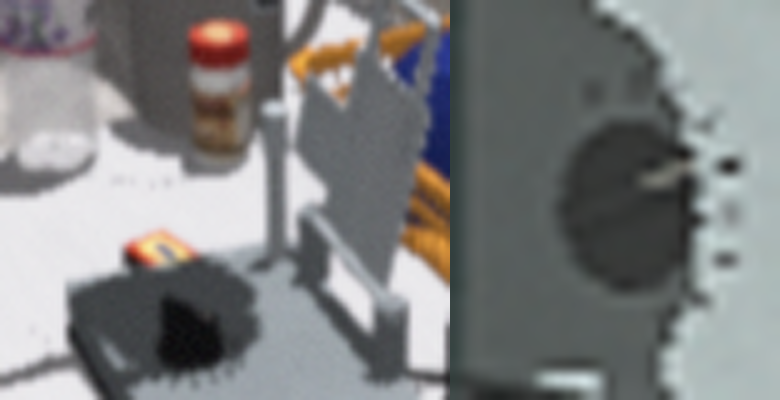

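The scene view shows the pin standing free in the socket at crop (275,110)–(275,260) and the cover behind it. The top crop shows the knob with its white pointer at (640,187)–(690,160), so I measure its angle from that.

Run:
```python
from h import *
np.set_printoptions(suppress=True,linewidth=150)
t=read_camera("top")
K=np.array([.5319,-.0456,.076]); kp=proj(t,K)[0]; print("axis px",kp)
g=cv2.cvtColor(t["color"],cv2.COLOR_BGR2GRAY).astype(float)
x0,y0=int(kp[0])-8,int(kp[1])-8; print(x0,y0); print(g[y0:y0+17,x0:x0+18].astype(int))
z2=lambda x,y:((x+.5)/4.4-.5+250,(y+.5)/4.4-.5+150)
for p in [(275,258),(285,255),(295,252)]:
    d=onz(t,z2(*p),.076)-K; print(d[:2]*1000,np.degrees(np.arctan2(d[1],d[0])))
z3=lambda x,y:((x-450+.5)/11-.5+295,(y+.5)/13.333-.5+195)
for p in [(640,187),(665,173),(690,160)]:
    d=onz(t,z3(*p),.076)-K; print(d[:2]*1000,np.degrees(np.arctan2(d[1],d[0])))
```

```text
axis px [310.75472944 208.93040294]
302 200
[[ 91  92  92  90  91  92  92  92  94  78  75  83 147 190 180 180 180 179]
 [ 91  91  90  92  92  78  76  92  92  79  79  86 127 157 165 181 180 182]
 [ 91  90  90  91  93  79  78  94  93  86  86  91  63 134 192 185 183 181]
 [ 92  92  91  92  95  96  96  96  97  98  99  96  82  69 142 191 166 161]
 [ 92  92  92  93  96  98  84  62  56  57  56  67  87  86 150 139 124 183]
 [ 91  92  93  95  87  64  49  52  53  54  54  52  57  74 155 195 186 183]
 [ 91  91  94  87  65  50  54  55  55  56  55  52  49  39  64 148 188 189]
 [ 89  91  96  79  54  54  55  56  56  54  51  47  78 104 113 164 176 103]
 [ 93  94  86  66  53  55  55  54  53  51  86 113 114  85  44 102 170 191]
 [ 92  95  89  68  51  53  54  56  58  59  57  52  49  47  38 100 171 188]
 [ 91  95  78  52  53  57  59  58  56  52  52  52  52  52  44 148 203 172]
 [ 91  93  82  61  57  55  52  51  52  54  55  56  59  56  45  56 142 170]
 [ 91  93  87  64  48  50  52  56  56  57  58  58  57  56  47 145 198 187]
 [ 91  91  95  84  59  53  58  57  58  58  56  58  57  54  57 147 195 190]
 [ 91  92  93  87  65  50  57  57  58  57  58  57  56  52  67 153 179 106]
 [ 92  91  93  94  89  68  53  54  55  57  56  54  60  82  86 149 195 191]
 [ 91  92  92  92  95  97  90  68  50  51  61  66  81  91  73 143 194 188]]
[ 2.31798728 -4.30584734] -61.70487587176357
[  4.71652243 -11.55114879] -67.78900538916979
[  7.11627401 -18.80012474] -69.26720798204119
[ 1.27897228 -3.38410496] -69.29665803399307
[  4.87202055 -10.59665151] -65.30845579678305
[  8.22419105 -17.82100952] -65.2272190966666
```

Emit:
jog_arm(
  deltas=[-0.015,0.015,0,0,0,-8,-0.2,-0.03,0.032,0,0,0,-16,-0.2,-0.045,0.05,0.005,0,0,-24,-0.2,-0.06,0.068,0.01,0,0,-32,-0.2,-0.07,0.082,0.015,0,0,-40,-0.2,-0.077,0.092,0.02,0,0,-48,-0.2,-0.077,0.0935,0.025,0,0,-56,-0.2,-0.077,0.0935,0.03,0,0,-64,-0.2],
)

```text
time: 17.05
tool_pos: [0.53, -0.0465, 0.2107]
tcp_rot: [-2.769, -1.482, 0.003]
wrist_force: [0.9, -0.0, 0.3]
width: 0.398
grip_force: 0.0
```

Emit:
jog_arm(
  deltas=[0,0,0.005,0,0,-8,-0.25,0,0,0.01,0,0,-16,-0.25,0,0,0.015,0,0,-24,-0.25,0,0,0.015,0,0,-32,-0.25,0,0,0.015,0,0,-40,-0.25,0,0,0.015,0,0,-48,-0.25,0,0,0.015,0,0,-57,-0.25,0,0,0.015,0,0,-57,-0.25],
)

```text
time: 17.85
tool_pos: [0.5302, -0.046, 0.1959]
tcp_rot: [-1.731, -2.619, 0.002]
wrist_force: [0.3, 0.6, -0.7]
width: 0.376
grip_force: 0.0
```

Run:
```python
from h import *
np.set_printoptions(suppress=True)
st=readout.read_state(); print(st["tool_pos"],st["q"].round(2),st["joint_vel"].round(2),st["wrist_force"],st["torque"],R.from_rotvec(st["tcp_rot"]).apply([0,0,1]))
print(delta([.532,-.0458,.072],113))
```

```text
[ 0.53022138 -0.04598112  0.19590273] [-0.13  0.04  1.96  0.    1.14 -0.54] [-0.   -0.   -0.    0.    0.    0.05] [ 0.34901811  0.56207138 -0.67655092] [-0.02310194 -0.05761549  0.01379262] [-0.00249418  0.00035856 -0.99999683]
[ -0.7   2.  123.9  -0.1  -0.1   0.1]
```

Emit:
jog_arm(
  deltas=[-0.0005,0.0015,0.02,0,0,0,-0.25,-0.0005,0.0015,0.05,0,0,0,-0.25,-0.0005,0.0015,0.08,0,0,0,-0.25,-0.0005,0.0015,0.1,0,0,0,-0.25,-0.0005,0.0015,0.112,0,0,0,-0.25,-0.0005,0.0015,0.12,0,0,0,-0.25,-0.0005,0.0015,0.124,0,0,0,-0.25,-0.0005,0.0015,0.124,0,0,0,-0.25],
  squeeze=25,
)

```text
time: 18.65
tool_pos: [0.5326, -0.046, 0.0737]
tcp_rot: [1.734, 2.62, 0.0]
wrist_force: [0.0, -0.1, 1.2]
width: 0.371
grip_force: 0.0
```

Run:
```python
from h import *
np.set_printoptions(suppress=True)
st=readout.read_state(); print(st["tool_pos"],st["width"]*85,st["wrist_force"],st["torque"],st["joint_torque"])
for i in range(6): read_camera("top"); print(readout.read_state()["torque"].round(4))
```

```text
[ 0.53261885 -0.04597674  0.07368127] 31.543734065682184 [ 0.04149865 -0.10364049  1.24913553] [ 0.03369087 -0.02218839 -0.00844519] [ -0.01060797 -39.5851028  -29.9764359    0.00011917  -0.07871972
   0.0084993 ]
[-0.0282 -0.0143  0.0195]
[ 0.0219 -0.0202  0.0298]
[-0.0657  0.     -0.011 ]
[-0.0551 -0.0126  0.0055]
[ 0.0016 -0.0466 -0.0358]
[-0.0043 -0.0248  0.0269]
```

Emit:
jog_arm(
  deltas=[0,0,0,0,0,0,-1,0,0,0,0,0,0,-1,0,0,0,0,0,0,-1,0,0,0,0,0,0,-1,0,0,0,0,0,0,-1],
)

```text
time: 19.45
tool_pos: [0.5326, -0.046, 0.074]
tcp_rot: [1.733, 2.62, 0.0]
wrist_force: [-1.5, 0.0, 4.7]
width: 0.106
grip_force: 30.4
```

```bash
cat > tq.py <<'E'
from h import *
np.set_printoptions(suppress=True)
T=[];J=[]
for i in range(6): 
    read_camera("top"); s=readout.read_state(); T.append(s["torque"][2]); J.append(s["joint_torque"][5])
x=R.from_rotvec(s["tcp_rot"]).apply([1,0,0])
print("tz",np.mean(T).round(4),"j6",np.round(J,4),"yaw",np.degrees(np.arctan2(x[1],x[0])).round(2),s["q"][5].round(4),"w",s["width"]*85,s["grip_force"],s["wrist_force"].round(1),s["tool_pos"].round(4),s["time"])
E
python3 tq.py
```

```text
tz -0.0119 j6 [-0.0133 -0.013  -0.0131 -0.0132 -0.0132 -0.0132] yaw 113.05 -0.535 w 9.482738032112175 30.4702690243721 [-1.8 -0.3  5. ] [ 0.5326 -0.046   0.074 ] 19.75
```

Emit:
jog_arm(
  deltas=[0,0,0,0,0,3,-1,0,0,0,0,0,7,-1,0,0,0,0,0,11,-1,0,0,0,0,0,15,-1,0,0,0,0,0,19,-1,0,0,0,0,0,23,-1,0,0,0,0,0,27,-1,0,0,0,0,0,30,-1],
)

```text
time: 20.55
tool_pos: [0.5317, -0.0461, 0.0739]
tcp_rot: [-2.354, -2.08, 0.002]
wrist_force: [-4.1, -0.4, 7.9]
width: 0.107
grip_force: 30.8
```

```bash
python3 tq.py
```

```text
tz 0.0311 j6 [0.1476 0.3478 0.1193 0.0542 0.0406 0.0381] yaw 83.06 -0.0115 w 9.300507275455114 30.793212354183197 [-3.5 -0.6  7.8] [ 0.5317 -0.0462  0.074 ] 20.85
```

Emit:
jog_arm(
  deltas=[0,0,0,0,0,3,-1,0,0,0,0,0,6,-1,0,0,0,0,0,8,-1,0,0,0,0,0,8,-1],
)

```text
time: 21.25
tool_pos: [0.5315, -0.0461, 0.074]
tcp_rot: [-2.491, -1.912, 0.003]
wrist_force: [-4.2, -0.4, 8.1]
width: 0.109
grip_force: 30.9
```

```bash
python3 tq.py
```

```text
tz 0.046 j6 [0.0932 0.0496 0.0405 0.0388 0.0385 0.0384] yaw 75.06 0.1282 w 9.405320957467657 30.873749256134033 [-4.8 -0.2  8.3] [ 0.5315 -0.0461  0.074 ] 21.55
```

Emit:
jog_arm(
  deltas=[0,0,0,0,0,2,-1,0,0,0,0,0,4,-1,0,0,0,0,0,4,-1],
)

```text
time: 21.85
tool_pos: [0.5313, -0.0461, 0.0739]
tcp_rot: [-2.556, -1.824, 0.003]
wrist_force: [-4.7, -0.7, 9.0]
width: 0.105
grip_force: 30.9
```

```bash
python3 tq.py
```

```text
tz 0.0333 j6 [0.0925 0.0497 0.0408 0.0392 0.0388 0.0387] yaw 71.07 0.198 w 9.361286651635861 30.924004018306732 [-5.3 -0.9  8.6] [ 0.5314 -0.0461  0.0739] 22.15
```

Emit:
jog_arm(
  deltas=[0,0,0,0,0,2,-1,0,0,0,0,0,3,-1,0,0,0,0,0,3,-1],
)

```text
time: 22.45
tool_pos: [0.5313, -0.0461, 0.0739]
tcp_rot: [-2.603, -1.757, 0.003]
wrist_force: [-3.6, -1.1, 9.3]
width: 0.107
grip_force: 30.9
```

```bash
python3 tq.py
```

```text
tz 0.0473 j6 [0.0669 0.0447 0.0401 0.0392 0.0391 0.039 ] yaw 68.06 0.2503 w 8.831769884050951 30.945022702217102 [-4.8 -1.2  9.5] [ 0.5313 -0.046   0.0739] 22.75
```

Emit:
jog_arm(
  deltas=[0,0,0,0,0,2,-1,0,0,0,0,0,3,-1,0,0,0,0,0,3,-1],
)

```text
time: 23.05
tool_pos: [0.5312, -0.046, 0.0739]
tcp_rot: [-2.648, -1.688, 0.004]
wrist_force: [-5.7, -0.7, 9.0]
width: 0.109
grip_force: 31.0
```

```bash
python3 tq.py
```

```text
tz 0.0493 j6 [0.0671 0.0449 0.0403 0.0395 0.0393 0.0393] yaw 65.06 0.3027 w 9.289833113477489 30.977907478809357 [-5.7  0.7  9. ] [ 0.5312 -0.046   0.0739] 23.35
```

Emit:
jog_arm(
  deltas=[0,0,0,0,0,2,-1,0,0,0,0,0,3,-1,0,0,0,0,0,3,-1],
)

```text
time: 23.65
tool_pos: [0.5311, -0.046, 0.0739]
tcp_rot: [-2.691, -1.618, 0.004]
wrist_force: [-5.7, -1.1, 9.6]
width: 0.107
grip_force: 31.0
```

```bash
python3 tq.py
```

```text
tz 0.0349 j6 [0.0673 0.0451 0.0405 0.0396 0.0395 0.0395] yaw 62.06 0.3551 w 9.097407419541296 31.012170016765594 [-6.3  0.1  9.8] [ 0.5311 -0.046   0.0739] 23.95
```

Emit:
jog_arm(
  deltas=[0,0,0,0,0,2,-1,0,0,0,0,0,4,-1,0,0,0,0,0,4,-1],
)

```text
time: 24.25
tool_pos: [0.531, -0.0459, 0.0739]
tcp_rot: [-2.746, -1.523, 0.004]
wrist_force: [-5.6, -0.9, 9.9]
width: 0.112
grip_force: 31.1
```

```bash
python3 tq.py
```

```text
tz 0.0497 j6 [0.1141 0.0713 0.0624 0.0607 0.0604 0.0604] yaw 58.07 0.4248 w 9.032379880897729 31.090555787086487 [-5.8 -0.5  9.7] [ 0.531  -0.0459  0.0739] 24.55
```

Emit:
jog_arm(
  deltas=[0,0,0,0,0,2,-1,0,0,0,0,0,4,-1,0,0,0,0,0,4,-1],
)

```text
time: 24.85
tool_pos: [0.5309, -0.0458, 0.0739]
tcp_rot: [-2.797, -1.426, 0.005]
wrist_force: [-6.3, -0.6, 10.7]
width: 0.109
grip_force: 31.1
```

```bash
python3 tq.py
```

```text
tz 0.07 j6 [0.1417 0.0989 0.09   0.0884 0.0881 0.088 ] yaw 54.07 0.4946 w 9.23120007452747 31.133008003234863 [-7.  -0.7 10.2] [ 0.5309 -0.0459  0.0739] 25.15
```

The stop is felt: torque now rises at 0.4 N m/rad. I add a little more and hold it.

Emit:
jog_arm(
  deltas=[0,0,0,0,0,2,-1,0,0,0,0,0,4,-1,0,0,0,0,0,6,-1,0,0,0,0,0,6,-1,0,0,0,0,0,6,-1,0,0,0,0,0,6,-1,0,0,0,0,0,6,-1,0,0,0,0,0,6,-1],
)

```text
time: 25.95
tool_pos: [0.5308, -0.0458, 0.0739]
tcp_rot: [-2.868, -1.279, 0.005]
wrist_force: [-6.8, 0.9, 10.5]
width: 0.11
grip_force: 31.2
```

```bash
python3 tq.py
```

```text
tz 0.1244 j6 [0.1294 0.1294 0.1294 0.1294 0.1294 0.1294] yaw 48.08 0.5992 w 9.313403095094879 31.196547746658325 [-5.6  0.4 10.4] [ 0.5308 -0.0458  0.0739] 26.25
```

Emit:
jog_arm(
  deltas=[0,0,0,0,0,0,-1,0,0,0,0,0,0,-1,0,0,0,0,0,0,-1,0,0,0,0,0,0,-1,0,0,0,0,0,0,-1,0,0,0,0,0,0,-1],
)

```text
time: 26.85
tool_pos: [0.5308, -0.0457, 0.0739]
tcp_rot: [-2.868, -1.279, 0.005]
wrist_force: [-6.8, 0.9, 10.4]
width: 0.106
grip_force: 31.2
```

Emit:
jog_arm(
  deltas=[0,0,0,0,0,0,-0.3,0,0,0,0,0,0,-0.25,0,0,0,0,0,0,-0.25,0,0,-0.01,0,0,0,-0.25,0,0,-0.035,0,0,0,-0.25,0,0,-0.07,0,0,0,-0.25,0,0,-0.11,0,0,0,-0.25,0,0,-0.14,0,0,0,-0.25],
)

```text
time: 27.65
tool_pos: [0.5332, -0.046, 0.2169]
tcp_rot: [2.868, 1.278, 0.004]
wrist_force: [0.4, -1.6, 0.7]
width: 0.378
grip_force: 0.0
```

Run:
```python
from h import *
np.set_printoptions(suppress=True)
st=readout.read_state(); print(st["tool_pos"],st["q"].round(2),st["width"]*85,st["wrist_force"])
print(delta([.42,-.30,.25],48))
```

```text
[ 0.53320559 -0.04604174  0.21685403] [-0.13  0.02  1.94  0.    1.18  0.6 ] 32.13704529443489 [ 0.44519173 -1.61547901  0.67578582]
[-264.5   85.7  -33.4    0.1   -0.1    0. ]
```

Moving well clear so that both cameras can see the unit.

Emit:
jog_arm(
  deltas=[-0.03,0.01,-0.01,0,0,0,-0.25,-0.07,0.022,-0.02,0,0,0,-0.25,-0.11,0.035,-0.03,0,0,0,-0.25,-0.15,0.048,-0.033,0,0,0,-0.25,-0.19,0.061,-0.033,0,0,0,-0.25,-0.225,0.073,-0.033,0,0,0,-0.25,-0.25,0.081,-0.033,0,0,0,-0.25,-0.26,0.084,-0.033,0,0,0,-0.25],
)

```text
time: 28.45
tool_pos: [0.42, -0.2975, 0.2473]
tcp_rot: [2.87, 1.275, 0.0]
wrist_force: [0.8, 0.1, 0.8]
width: 0.373
grip_force: 0.0
```

```bash
cat > cov.py <<'E'
from h import *
np.set_printoptions(suppress=True,linewidth=150)
t=read_camera("top"); st=readout.read_state(); print(st["time"],st["wrist_force"].round(1),st["tool_pos"].round(3))
th=np.radians(-7.95); u=np.array([np.cos(th),np.sin(th),0]); v=np.array([-u[1],u[0],0]); o=np.array([.5648,-.0507,0])
U=lambda x,y,z:o+u*x+v*y+np.array([0,0,z])
for a in (1.3,1.4,1.5,1.6,1.7,1.8,1.9):
    b=[U(.075-.17*np.cos(a),y,.085+.17*np.sin(a)) for y in (-.03,0,.03)]
    e=[U(.075-d*np.cos(a),.1,.085+d*np.sin(a)) for d in (.082,)]
    print(a,"bar",proj(t,b).round(1).tolist(),"ear tip",proj(t,e).round(1).tolist())
print("pin head pred",proj(t,[U(.062,.098,.15)]).round(1))
g=cv2.cvtColor(t["color"],cv2.COLOR_BGR2GRAY)
x,y=proj(t,[U(.075,0,.25)])[0].astype(int)
print("col at bar mid",x,"rows",y-20,"..",g[y-20:y+25,x-1:x+2].mean(1).astype(int))
x,y=proj(t,[U(.062,.098,.15)])[0].astype(int); print(x-8,y-8); print(g[y-8:y+9,x-8:x+14])
c=t["color"]; m=cv2.inRange(c,(20,20,180),(90,90,255));
E
python3 cov.py
```

```text
28.5 [-0.  -1.3  0.2] [ 0.42  -0.298  0.247]
1.3 bar [[324.1, 180.7], [313.7, 179.0], [303.3, 177.3]] ear tip [[282.8, 172.0]]
1.4 bar [[325.1, 174.8], [314.7, 173.1], [304.2, 171.4]] ear tip [[283.2, 169.3]]
1.5 bar [[326.1, 168.9], [315.6, 167.2], [305.2, 165.5]] ear tip [[283.7, 166.7]]
1.6 bar [[327.0, 163.1], [316.6, 161.4], [306.2, 159.7]] ear tip [[284.1, 164.1]]
1.7 bar [[328.0, 157.5], [317.6, 155.8], [307.2, 154.2]] ear tip [[284.6, 161.6]]
1.8 bar [[328.9, 152.2], [318.5, 150.5], [308.2, 148.8]] ear tip [[285.1, 159.2]]
1.9 bar [[329.7, 147.2], [319.5, 145.5], [309.2, 143.9]] ear tip [[285.6, 156.9]]
pin head pred [[284.3 170.3]]
col at bar mid 316 rows 143 .. [199 166 195 169 113 139  93 253 240 238 239 238 238 238 238 236 237 238 238 238 237 236 235 237 238 239 235 241 210 248 209  93  92 132 121 207 148
  90  96  99 100 100  99  97  99]
276 162
[[237 238 237 237 237 237 238 238 239 239 239 238 238 239 239 239 239 240 239 239 239 240]
 [237 237 236 237 237 237 237 238 238 238 238 238 239 239 240 241 241 241 241 241 239 239]
 [240 240 240 239 239 238 238 237 237 237 237 2
[... 618 characters left out ...]
3 255 227 101 121 157 149 112  88  54  54  78 132 207 255 255]
 [243 242 242 243 243 249 251 248 254 255 255 254 255 255 255 252 231 209 153  99  75  70]
 [241 241 240 241 237 238 245 245 247 253 231 165 184 193 205 218 241 252 241 170 166 200]
 [240 240 239 240 238 224 236 254 255 255 231 121 179 189 184 181 182 184 158  99  83  88]
 [243 242 243 245 239 205 150 178 213 149  85 100 152 190 192 186 185 189 197 164  99  95]
 [241 240 241 243 232 193 163 109  85  94 100  97 109 167 196 191 189 187 194 173 111  83]
 [240 239 240 245 229 182 190 172 123  99 103 103  91 138 189 193 189 188 194 173 114  85]
 [239 239 240 239 216 183 190 199 160  95 105 104 102  92 156 207 204 203 205 162  87  86]]
```

Run:
```python
from h import *
a=read_camera("top")["color"].astype(int)
for i in range(12): read_camera("scene")
b=read_camera("top")["color"].astype(int); t0=cv2.imread("pics/top0.png").astype(int)
roi=(slice(150,240),slice(270,360))
print("motion now",(abs(a-b).max(2)[roi]>40).sum())
for n,(x,y) in {"mug":(203,232),"bottle":(190,180),"jar":(219,152),"tin":(439,240),"match":(262,192),"garlic":(361,219)}.items():
    r=(slice(y-12,y+13),slice(x-12,x+13)); print(n,(abs(b-t0).max(2)[r]>40).sum())
g=b.mean(2)[200:218,302:320].astype(int); print(g)
```

```text
motion now 2
mug 0
bottle 0
jar 1
tin 618
match 0
garlic 0
[[188 188 186 184 186 188 187 188 191 139 133 190 186 185 183 185 185 184]
 [185 184 185 185 187 136 132 189 190 140 136 194 173 149 165 182 184 184]
 [185 184 184 186 191 159 157 192 192 141 137 194 137 129 186 185 185 184]
 [187 186 187 188 193 196 198 201 200 204 203 199 177 171 189 187 169 165]
 [186 187 189 195 200 206 169  99  89  97  84 115 177 195 191 135 127 185]
 [187 189 193 158 103  87  70  80  80  82  80  77  93 161 196 189 185 185]
 [186 190 174 112  68  72  75  84  89  88  87  84  77  99 163 194 187 190]
 [185 192 161  90  77  86  85  78  76  86  89  88  84  80  88 152 175 107]
 [189 194 162  82  60  75  86  90  84  71  67  75  84  83  80 151 195 192]
 [188 195 185 123  59  64  65  75  87  86 111 101  55  69  72 145 194 188]
 [187 195 149  58  61  64  64  63  65  68 184 255 250  96  50 144 198 174]
 [186 193 162  97  90  93  81  65  64  59  54  58 126 224 188 100 170 172]
 [186 189 174 120  81  89  92  94  82  65  61  57  56  63  55 142 197 189]
 [185 187 192 163 100  84  90  90  92  94  80  64  61  56  60 149 197 191]
 [187 187 189 198 153  75  90  90  90  90  92  93  79  61  74 155 181 111]
 [186 186 187 193 147  59  70  89  92  89  91  84  69  78  85 150 197 194]
 [186 188 188 188 193 203 154  58  50  52  59  55 145 206 150 143 196 191]
 [185 185 183 184 187 192 197 203 155 152 207 204 197 194 178 115 133 188]]
```

```bash
python3 -c "
from workcell import finish_job
print(finish_job())"
```

```text
the job is handed in; nothing more can be done
None
```

The job is handed in at about 29 s: the cover rests on the fully seated pin at about 1.4 rad, and the knob was turned to its stop, held snug at about 0.3 rad of twist and let go. The mug, bottle, jar, matchbox and garlic checked as unmoved; the tin was hidden behind the arm in that last check, but nothing came down near it.

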